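Dock the probe thermometer by way of the V rest

TASK

Take the blue-headed thermometer out of its leaning holder by the end that sticks out, set it in the sloping yellow V rest with its blue head uphill and its grey end down near the stop, and let go of it there. Then take it again from the side, around its middle, lower it into the white V's of the black charging dock, lying level and centred over the two V's with its blue head at the green-marked block, and let go. Do not drop the thermometer, and leave the red thermometer and everything else where they are.

Things in the scene. Friction and masses are not known exactly. Their poses are not given: they have to be found in the camera images.
- blue_mid (a point): Thermometer to be docked: rigid round rod 200 mm long, 20 mm in diameter, about 90 g; blue head (upper 84 mm), grey sheath below. Point on its axis half-way along; z runs along the rod to the blue end. At the start it leans 20 degrees from vertical in its holder, blue end up and away from the robot (the holder's -x), 90 mm sticking out.
- blue_head (a point): Centre of the blue end face of that thermometer, 100 mm from its centre.
- blue: The same thermometer, at the centre of its grey end face (foot); z along the rod towards the blue end.
- holder_blue: Grey fixed holder of the blue thermometer; origin on the table under its base plate (110 x 70 x 8 mm). A square tube, 26 mm inside, 34 outside, 110 deep, leans 20 degrees from vertical, mouth towards the holder's -x, inner floor 20 mm above the table: draw the rod at least 110 mm along its own axis.
- red_mid (a point): Centre of a like thermometer with a red head, standing in a second holder of the same kind, its top about 210 mm above the table. To be left where it is.
- trough: The two yellow V's of the fixed sloping rest. Origin: where the rod's centre lies when set in, 95 mm above the table. x: along the rod, 35 degrees downhill, in plan towards the robot; z: square out of the V's; y level. Blue end belongs at -x (uphill). V's 90 degrees, 12 mm long, at x = -30 and +70 mm; free for fingers between x = -24 and +64 mm.
- vrest: Aluminium base of that rest, 210 x 70 x 12 mm; origin on the table straight under the trough's origin, x the same way in plan. The V flanks reach 1.5 mm above the rod's axis and, with their thickness, 21 mm to each side (mouth 32 mm wide). A yellow stop plate faces the rod's grey end at trough x = 104 mm, so a centred rod is 4 mm short of it.
- dock: Black fixed charging dock; origin on the table under its middle, x along it (roughly towards the robot). White 90-degree V's, 12 mm long, at x = -58 and +58 mm, hold the rod level along x, axis 55 mm above the table; free for fingers between. Flanks as on the sloping rest. Green-marked block from x = -112 to -140 mm, 62 mm high: the blue end belongs there, 12 mm short of it when centred.
- dock_seat (a point): Point in the dock where the thermometer's centre belongs, 55 mm above the dock's origin.
- sanitiser: Loose blue bottle, 72 mm across, 200 mm tall; origin at its underside. Bystander.
- bowl: Loose steel bowl, 120 mm across, 60 mm tall; origin at its underside. Bystander.
- cup: Loose white cup, 72 mm across, 80 mm tall; origin at its underside. Bystander.
- spatula: Loose spatula lying on the table; origin on its underside. Bystander.
There are look-alikes about, which are no part of the job. What is shaped like the vrest but turquoise is not meant.

How it is judged (in metres and radians):
On the way, in this order (a step that is already met when the one before it is completed fails the run):
1. the blue thermometer lies in both V's of the sloping rest, blue end uphill, grey end within about 25 mm of the stop, released (x of blue_mid in the frame of trough between -0.025 and 0.02 m and y of blue_mid in the frame of trough between -0.006 and 0.006 m and z of blue_mid in the frame of trough between -0.006 and 0.006 m and angle between the z axis of blue_mid and the x axis of trough, either way round below 0.1 rad and x of blue_head in the frame of trough below 0 m and contact force between the fingers and blue below 0.05 N and linear speed of blue below 0.02 m/s), for 0.2 s.
2. it is gripped around its middle (within 50 mm of its centre) and lifted clear of the rest (contact force between the fingers and blue above 1 N and distance between the grasp point and blue_mid below 0.05 m and contact force between blue and vrest below 0.05 N and z of blue_mid in the frame of trough above 0.015 m), for 0.1 s.
At the end, for the whole second after the job is handed in: The blue thermometer lies level in both V's of the dock, its blue end at the green-marked block, its centre within 16 mm of the dock's middle along the dock and within 6 mm across and in height, its axis within 0.1 rad of the dock's; released and at rest (x of blue_mid in the frame of dock between -0.016 and 0.016 m and y of blue_mid in the frame of dock between -0.006 and 0.006 m and z of blue_mid in the frame of dock between 0.049 and 0.061 m and angle between the z axis of blue_mid and the x axis of dock, either way round below 0.1 rad and x of blue_head in the frame of dock below 0 m and contact force between the fingers and blue below 0.05 N and linear speed of blue below 0.02 m/s and angular speed of blue below 0.3 rad/s); the robot touches nothing.
It fails at once if the thermometer is dropped (moves faster than 0.7 m/s, as after a fall of 25 mm, while no finger holds it) (contact force between the fingers and blue below 0.05 N and linear speed of blue above 0.7 m/s).
It fails at once if the red thermometer or another loose thing is moved by more than 30 mm (distance of any of red_mid, sanitiser, bowl, cup, spatula from where it was at the start of the episode above 0.03 m).
It also fails if it takes over 53 s, if anything falls off the work surface, if the arm or the gripper's body presses on something with over 40 N, if the wrist force passes 120 N, or if a joint passes its speed limit or range.

ROBOT

A 6-joint arm with a two-finger parallel gripper is mounted at the origin on the work surface. World frame = base frame: x ahead of the robot, y to its left, z up, the work surface at z = 0. Lengths are in m, angles in degrees, forces in N, time in s.
With the tool pointing down it reaches from about 0.4 to 0.825 m from the base axis. Payload 7 kg.
Tool frame: the origin (TCP) lies midway between the tips of the shut fingers; the grasp point (between the pads) lies 19 mm behind it; z points along the fingers, y is the direction in which the jaws open and shut (so a half turn about z gives the same grasp; the last joint's range is limited). The gripper opens to 88 mm and grips with 3 to 60 N. Pads are 19 mm wide; open, the fingers measure 130 mm over their backs; the gripper's body (78 mm by 193 mm) begins 47 mm behind the grasp point.
Start: joints at [-50.185, 20.546, 0.682, 0, -70.136, -16.507], TCP at [0.267, -0.62, 0.227] pointing down, gripper open.
Joint ranges: [-176.03, 176.03], [-82.01, 121.73], [-58.28, 71.71], [-173.87, 95.51], [-174.79, -0.11], [-173.66, 173.66]. Speed limits (degrees/s): [136.94, 136.94, 172.46, 180, 180, 180].

INTERFACE

Orientations are given as a 3x3 rotation matrix whose columns are the frame's x, y, z axes.
In Python, from rig import robot gives the robot as it stands. Calls block until the motion is done:
- robot.goto(position, orientation): joint-space move of the TCP to a pose.
- robot.servo_line(position, ori=None, speed=0.15): straight line of the TCP; ori=None keeps the orientation; speed is the mean speed in m/s.
- robot.movej(angles): joint-space move.
- robot.move_gripper(opening): opening from 0.0 (shut) to 1.0 (fully open); the grip force is fixed at half the most; returns when the fingers have stopped.
- robot.dwell(seconds).
- robot.ik(position, orientation): joint angles nearest the present ones, or None.
- robot.grab_frame(name): name is "scene" or "top"; returns (picture, depth): 384x512x3 uint8, red, green, blue; 384x512 float32, m along the optical axis (not along the pixel's ray), 0 where there is no reading.
- robot.camera_info(name): a dict with "vfov" (degrees; the focal length in pixels is half the picture's height over the tangent of half this angle, whatever the lens; pixels are square), "cx", "cy" (the principal point, pixels), "view" (4x4, takes a point from world to camera coordinates). Camera axes: x right, y down, z forward; pixel columns grow to the right and rows downward; lengths in m; the calibration is good to about 2 mm. A picture is of the moment at which its call begins. camera_info takes no time and is no camera call.
A pose or a line that the arm cannot do raises robot.Unreachable and nothing moves.
- robot.job_done(): hands the job in, once; it reports no verdict.
Readings, each from a call of its own:
- robot.read_t(): time.
- robot.read_qpos(): joint angles.
- robot.read_qvel(): joint speeds.
- robot.read_effort(): joint torques, N m.
- robot.read_position(): TCP position.
- robot.read_tcp_rot(): TCP orientation.
- robot.read_force(): force on the tool from outside, world axes, zero at the start.
- robot.read_ft_torque(): the same for the moment, N m.
- robot.read_grip_width(): opening from 0.0 (shut) to 1.0 (fully open).
Only numpy, scipy, OpenCV 4.12 (cv2) and the standard library are available. Lean on these libraries where they do the work, as an engineer would, in place of code of your own. Each camera call takes 0.05 s, during which the arm holds its last target. There are 200 camera calls.

## Working session

There is one attempt and no reset: what is moved stays moved. The work goes in short steps, each a Python script; the robot and the scene stay as the last script left them, time stands still between calls to the robot, and variables do not carry over. Pictures are saved under pics/ and viewed, about 8 in all and at most 12, crops included, and the job is handed in when it is done.

```bash
mkdir -p pics; ls; python3 - <<'E'
from rig import robot
import cv2,numpy as np
for n in ("scene","top"):
    p,d=robot.grab_frame(n); i=robot.camera_info(n)
    np.savez(f"{n}0.npz",p=p,d=d)
    cv2.imwrite(f"pics/{n}0.png",cv2.resize(p[:,:,::-1],(768,576),interpolation=cv2.INTER_CUBIC))
    print(n,i["vfov"],i["cx"],i["cy"],np.round(i["view"],4).tolist(),(d>0).mean())
print(robot.read_t())
E
```

```text
pics
scene 43.856201375035646 253.72840450346268 198.82947299019014 [[-0.4672, 0.8841, -0.0117, 0.1909], [0.6029, 0.3089, -0.7355, -0.225], [-0.6466, -0.3507, -0.6774, 1.9088], [0.0, 0.0, 0.0, 1.0]] 0.99346923828125
top 48.81203222328621 259.27570274179936 195.5343908948843 [[-0.0285, -0.9995, 0.0129, 0.0643], [-0.9944, 0.0271, -0.1023, 0.5221], [0.1019, -0.0157, -0.9947, 1.1595], [0.0, 0.0, 0.0, 1.0]] 0.996185302734375
0.1
```

View pics/scene0.png

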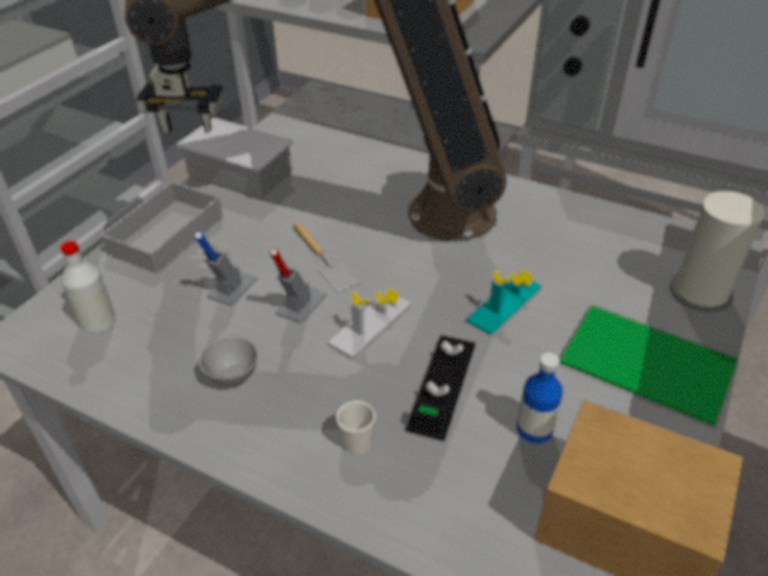

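View pics/top0.png

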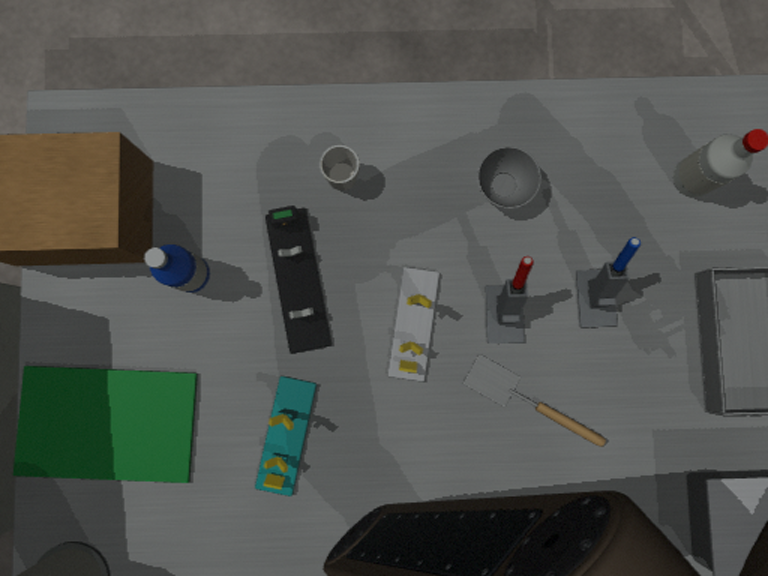

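The blue rod sits at top (625,255) and scene (210,260), with the red one beside it at top (523,272). There are two sloping rests: the aluminium one at top (414,322) and the turquoise one at top (287,435). The aluminium one fits the description. The dock is at top (298,280), with its green block at the far end (283,214). Next I'll measure these and confirm in a crop.

```bash
cat > h.py <<'E'
import numpy as np,cv2
from rig import robot
def cam(n):
    i=robot.camera_info(n);V=np.array(i["view"]);f=192/np.tan(np.radians(i["vfov"]/2))
    return f,i["cx"],i["cy"],V[:3,:3],V[:3,3]
def cloud(n,d):
    f,cx,cy,R,t=cam(n);v,u=np.mgrid[:d.shape[0],:d.shape[1]]
    P=np.stack([(u-cx)/f*d,(v-cy)/f*d,d],-1)
    return (P-t)@R
def ray(n,uv,z):
    f,cx,cy,R,t=cam(n);uv=np.atleast_2d(uv)
    D=np.c_[(uv[:,0]-cx)/f,(uv[:,1]-cy)/f,np.ones(len(uv))]@R;o=-R.T@t
    return o+D*((z-o[2])/D[:,2])[:,None]
def proj(n,P):
    f,cx,cy,R,t=cam(n);c=np.atleast_2d(P)@R.T+t
    return np.c_[f*c[:,0]/c[:,2]+cx,f*c[:,1]/c[:,2]+cy]
E
python3 - <<'E'
from h import *
np.set_printoptions(precision=4,suppress=True)
for n in ("top","scene"):
    z=np.load(n+"0.npz");p,d=z["p"],z["d"];W=cloud(n,d)
    hsv=cv2.cvtColor(p,cv2.COLOR_RGB2HSV);H,S,V=[hsv[...,k].astype(int) for k in range(3)]
    inb=(W[...,0]>.2)&(W[...,0]<1.1)&(abs(W[...,1])<.75)&(d>0)
    tab=inb&(S<40)&(V>80)&(abs(W[...,2])<.02); print(n,"table z",np.median(W[tab][:,2]))
    for c,m in dict(yellow=(H>20)&(H<34)&(S>150)&(V>80),blue=(H>105)&(H<125)&(S>120),red=((H<6)|(H>174))&(S>150),green=(H>50)&(H<75)&(S>120),turq=(H>80)&(H<98)&(S>120),white=(S<40)&(V>150),black=(V<38)).items():
        k,l,s,ce=cv2.connectedComponentsWithStats((m&inb).astype(np.uint8))
        for j in range(1,k):
            if s[j,4]<12: continue
            Q=W[l==j]; r=cv2.minAreaRect(Q[:,:2].astype(np.float32)*1000)
            print(n,c,s[j,4],ce[j],"xyz",np.median(Q,0),"z",Q[:,2].min(),Q[:,2].max(),"rect",np.round(np.r_[r[0],r[1],r[2]],1))
p=np.load("top0.npz")["p"][130:330,165:445,::-1]
cv2.imwrite("pics/crop1.png",cv2.resize(p,None,fx=2.8,fy=2.8,interpolation=cv2.INTER_CUBIC))
E
```

```text
top table z 0.0003980964123107708
top yellow 75 [279.04   200.0933] xyz [ 0.5023 -0.0006  0.1084] z 0.09631581363911379 0.11623307664161038 rect [502.5  -0.4  37.8  17.2  79.4]
top yellow 68 [273.6618 231.3971] xyz [0.4227 0.0126 0.051 ] z 0.04032546215694066 0.060358322059974254 rect [422.7  14.   36.6  18.4  82.8]
top yellow 64 [271.3594 243.9688] xyz [0.388  0.0209 0.0369] z 0.023773572199232016 0.04613438205830813 rect [388.3  20.6  27.4  17.   78.9]
top yellow 84 [187.3929 280.4048] xyz [0.3032 0.2404 0.1089] z 0.09491796247390083 0.11855366655908303 rect [303.6 240.2  37.7  19.7  80.5]
top yellow 76 [183.8289 308.6974] xyz [0.2242 0.26   0.0515] z 0.04005499109067565 0.06350734667878655 rect [223.6 260.2  38.9  18.4  74.7]
top blue 171 [416.5965 170.1696] xyz [ 0.5609 -0.338   0.1763] z 0.12264309623838061 0.2114255688993409 rect [ 564.1 -341.4   18.3   44.8   85.2]
top blue 537 [116.4693 177.568 ] xyz [0.5645 0.4106 0.1358] z 0.0013313718455826105 0.1850995597339891 rect [581.2 443.5 110.6  68.8  68. ]
top blue 23 [133.6522 189.5217] xyz [0.5491 0.4002 0.0176] z 0.010226357016
[... 6499 characters left out ...]
26] xyz [ 0.2941 -0.5868  0.4455] z 0.3711694268446697 0.5992617823650751 rect [ 346.  -531.6  262.6   86.    49.1]
scene black 54 [98.2778 61.5741] xyz [ 0.3121 -0.6816  0.3352] z 0.3285806628553951 0.3398530552785177 rect [ 305.5 -680.3   64.7   29.    30.2]
scene black 165 [136.2424  64.3333] xyz [ 0.2631 -0.5491  0.333 ] z 0.2988857066739933 0.33939058977569836 rect [ 254.9 -565.9   78.4   87.2   27. ]
scene black 33 [102.0303  70.5758] xyz [ 0.3253 -0.6586  0.3111] z 0.3012943728753382 0.3203884798550523 rect [ 314.8 -658.9   21.6   44.1   73.6]
scene black 1121 [293.3666 261.5219] xyz [0.5908 0.2322 0.0141] z 0.005743708835103084 0.06636954181229199 rect [563.7 222.4 265.3  72.6   9.6]
```

View pics/crop1.png

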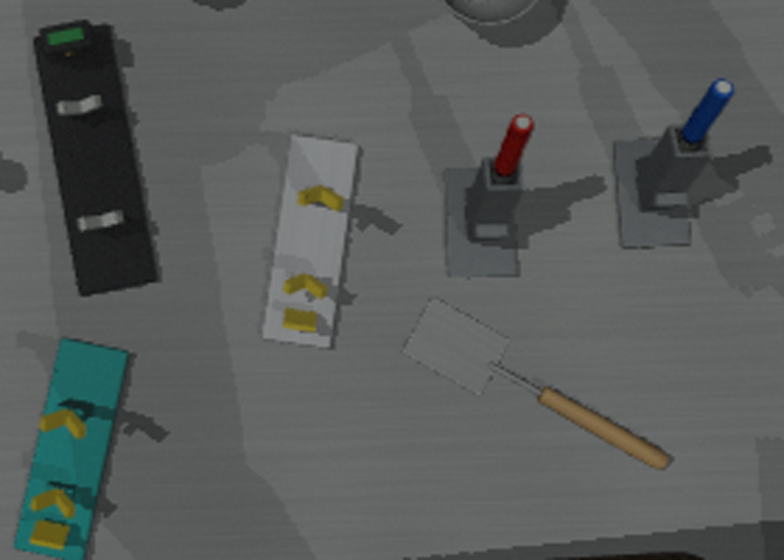

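The crop shows the blue rod at crop (708,110) in the right-hand holder. The aluminium rest with yellow V's is at (312,240), the turquoise look-alike at (75,440), and the black dock at (97,160) with the green mark at its far end. These are the ones meant, so I'll refine the poses.

```bash
python3 - <<'E'
from h import *
np.set_printoptions(precision=4,suppress=True)
planes=[]
for n in ("top","scene"):
    z=np.load(n+"0.npz");p,d=z["p"],z["d"];W=cloud(n,d)
    hsv=cv2.cvtColor(p,cv2.COLOR_RGB2HSV);H,S,V=[hsv[...,k].astype(int) for k in range(3)]
    def box(c,r): return (abs(W[...,0]-c[0])<r)&(abs(W[...,1]-c[1])<r)
    # blue rod centre-line -> plane through the camera
    m=(H>103)&(H<127)&(S>90)&box((.56,-.34),.08)&(W[...,2]>.1)
    v,u=np.nonzero(m);uv=np.c_[u,v].astype(float);c=uv.mean(0)
    dr=np.linalg.svd(uv-c)[2][0] if len(uv)<3000 else 0
    f,cx,cy,R,t=cam(n);o=-R.T@t
    D=[np.r_[(q-[cx,cy])/f,1]@R for q in (c-15*dr,c+15*dr)]
    N=np.cross(*D);N/=np.linalg.norm(N);planes.append((N,N@o));print(n,"rod px",c,dr,len(uv))
    # plates
    for nm,c0,hz,col,r in (("vrest",(.46,.005),.012,(S<45)&(V>90),.13),("dock",(.555,.22),.012,V<45,.16),("hold",(.53,-.33),.008,(S<60)&(V>60),.09)):
        for lo,hi in ((hz-.004,hz+.005),):
            mm=box(c0,r)&(W[...,2]>lo)&(W[...,2]<hi)&col
            mm=cv2.morphologyEx(mm.astype(np.uint8),cv2.MORPH_OPEN,np.ones((3,3)))
            k,l,s,ce=cv2.connectedComponentsWithStats(mm);j=1+s[1:,4].argmax()
            v,u=np.nonzero(l==j);P=ray(n,np.c_[u,v],hz)
            rr=cv2.minAreaRect(P[:,:2].astype(np.float32)*1000);print(n,nm,s[j,4],np.round(np.r_[rr[0],rr[1],rr[2]],1))
    # white V's of the dock
    mm=box((.553,.215),.085)&(W[...,2]>.03)&(W[...,2]<.064)&(V>80)
    k,l,s,ce=cv2.connectedComponentsWithStats(mm.astype(np.uint8))
    for j in range(1,k):
        if s[j,4]>10:
            Q=W[l==j];rr=cv2.minAreaRect(Q[:,:2].astype(np.float32)*1000);print(n,"dockV",s[j,4],Q.mean(0),np.round(np.r_[rr[0],rr[1],rr[2]],1))
(N1,d1),(N2,d2)=planes
a=np.cross(N1,N2);a/=np.linalg.norm(a);a*=np.sign(a[2])
for zz in (.0,.114,.16,.208):
    print(zz,np.linalg.solve(np.array([N1,N2,[0,0,1]]),[d1,d2,zz]))
print("axis",a,"lean",np.degrees(np.arccos(a[2])),"az",np.degrees(np.arctan2(a[1],a[0])))
E
```

```text
top rod px [416.6742 170.0674] [-0.5678  0.8232] 178
top vrest 558 [462.4   6.8  68.4  81.5  80.2]
top dock 1833 [549.6 220.2 253.3  79.1   9.5]
top hold 448 [ 507.4 -343.5  109.6   68.4    2.6]
top dockV 56 [0.6046 0.2303 0.0501] [604.8 230.9  11.1  39.7   7.2]
top dockV 55 [0.4902 0.2123 0.0497] [490.5 213.   11.3  39.1   6.4]
scene rod px [137.7957 164.7849] [0.5852 0.8109] 93
scene vrest 506 [486.4   3.   73.  182.3  79.8]
scene dock 467 [518.  214.6 165.2  72.5   9.2]
scene hold 47 [ 470.5 -336.4   32.    41.7    4.8]
scene dockV 71 [0.4939 0.2098 0.0479] [493.  209.7  18.4  41.3  11.2]
scene dockV 79 [0.608  0.2293 0.048 ] [606.6 229.   17.2  41.9  19.2]
0.0 [ 0.5022 -0.3427  0.    ]
0.114 [ 0.5448 -0.3438  0.114 ]
0.16 [ 0.562  -0.3442  0.16  ]
0.208 [ 0.58   -0.3446  0.208 ]
axis [ 0.3504 -0.0085  0.9366] lean 20.517403077416656 az -1.3883361475856513
```

Measured against the given sizes:
- **Rod:** leans 20.5° with its head at about (0.580, -0.345, 0.208).
- **Trough:** origin at about (0.479, 0.004, 0.095), downhill azimuth 170.2°. The V's are 81 mm apart in plan; 81.9 was expected.
- **Dock:** seat at about (0.548, 0.221), V's 116 mm apart, green end at azimuth 9.3°.

Next I'll check reach.

```bash
cat >> h.py <<'E'
rad=np.radians
def tool(head,pitch,s=1):
    h,p=rad(head),rad(pitch)
    z=np.array([np.cos(h)*np.cos(p),np.sin(h)*np.cos(p),-np.sin(p)]);y=s*np.array([-np.sin(h),np.cos(h),0])
    return np.c_[np.cross(y,z),y,z]
def tcp(g,R): return np.asarray(g)+.019*R[:,2]
def rod(az,el): return np.array([np.cos(rad(az))*np.cos(rad(el)),np.sin(rad(az))*np.cos(rad(el)),np.sin(rad(el))])
A0=rod(-.5,69.7); HEAD=np.array([.580,-.3446,.208]); 
TR=np.array([.479,.004,.095]); TAZ=-9.8; TA=rod(TAZ,35)   # uphill = -trough x
TZ=np.array([-np.cos(rad(TAZ))*np.sin(rad(35)),-np.sin(rad(TAZ))*np.sin(rad(35)),np.cos(rad(35))])
DS=np.array([.548,.2212,.055]); DAZ=9.3; DA=rod(DAZ,0)
E
python3 - <<'E'
from h import *
for s in (1,-1):
  for dl in (0,10,20,30,40):
    Rh,Rt=tool(-.5,20.3+dl,s),tool(TAZ,55+dl,s)
    g=HEAD-.03*A0; m=TR+.005*TA+.07*TA
    P=[(g-.09*Rh[:,2],Rh),(g,Rh),(g+.13*A0,Rh),(g+.2*A0,Rh),(m+.12*TZ,Rt),(m,Rt),(m+.12*TZ,Rt)]
    print(s,dl,[None if q is None else np.round(q).astype(int).tolist() for q in (robot.ik(tcp(x,R),R) for x,R in P)])
  for e in (0,10,20,-10):
    Rt,Rd=tool(TAZ,55+e,s),tool(DAZ,90+e,s)
    g=TR-.02*TA; k=DS-.02*DA
    P=[(g+.12*TZ,Rt),(g,Rt),(k+[0,0,.2],Rd),(k,Rd)]
    print("  2nd",s,e,[None if q is None else np.round(q).astype(int).tolist() for q in (robot.ik(tcp(x,R),R) for x,R in P)])
E
```

```text
1 0 [[-66, 14, -27, -89, -59, 36], [-59, 20, -23, -97, -53, 40], [-49, 9, -15, -85, -45, 15], [-43, 6, -10, -77, -41, 1], None, None, None]
1 10 [[-55, 7, -23, -75, -46, 13], [-49, 15, -20, -82, -41, 19], [-38, 6, -12, -64, -36, -10], [-32, 4, -8, -54, -34, -24], [36, -13, -53, 31, -36, -159], None, [36, -13, -53, 31, -36, -159]]
1 20 [[-40, 3, -21, -54, -37, -14], [-37, 12, -18, -61, -31, -8], [-28, 6, -12, -41, -32, -36], [-24, 4, -8, -33, -35, -46], [32, -8, -41, 14, -47, -141], [25, 6, -43, 17, -30, -139], [32, -8, -41, 14, -47, -141]]
1 30 [[-29, 2, -21, -32, -35, -40], [-27, 11, -19, -37, -28, -36], [-22, 7, -12, -23, -36, -54], [-20, 6, -6, -19, -42, -61], [27, -2, -30, 4, -58, -129], [22, 11, -30, 4, -45, -124], [27, -2, -30, 4, -58, -129]]
1 40 [[-22, 4, -18, -17, -41, -58], [-21, 12, -19, -19, -32, -56], [-18, 9, -9, -13, -45, -65], [-18, 9, -1, -11, -52, -69], [22, 5, -20, -3, -69, -121], [18, 16, -20, -3, -58, -117], [22, 5, -20, -3, -69, -121]]
  2nd 1 0 [None, None, [42, 10, -12, 0, -68, -123], [42, 22, -26, 0, -42, -123]]
  2nd 1 10 [None, None, [39, 16, -3, -5, -80, -
[... 857 characters left out ...]
, -23, -36, 126], [-20, 6, -6, -19, -42, 119], [27, -2, -30, 4, -58, 51], [22, 11, -30, 4, -45, 56], [27, -2, -30, 4, -58, 51]]
-1 40 [[-22, 4, -18, -17, -41, 122], [-21, 12, -19, -19, -32, 124], [-18, 9, -9, -13, -45, 115], [-18, 9, -1, -11, -52, 111], [22, 5, -20, -3, -69, 59], [18, 16, -20, -3, -58, 63], [22, 5, -20, -3, -69, 59]]
  2nd -1 0 [None, None, [42, 10, -12, 0, -68, 57], [42, 22, -26, 0, -42, 57]]
  2nd -1 10 [None, None, [39, 16, -3, -5, -80, 62], [39, 27, -15, -6, -57, 64]]
  2nd -1 20 [[43, -14, -54, 18, -42, 25], None, [36, 22, 6, -9, -91, 65], [36, 32, -6, -9, -70, 68]]
  2nd -1 -10 [None, [-25, 3, -54, -135, -15, -124], [46, 5, -22, 7, -55, 50], [45, 18, -39, 14, -26, 42]]
```

```bash
python3 - <<'E'
from h import *
from scipy.spatial.transform import Rotation as Ro
for s in (1,):
 for roll in (0,20,40,-20,-40):
  for e in (0,25,30,35,40):
    Rt=Ro.from_rotvec(rad(roll)*TA).as_matrix()@tool(TAZ,55+e,s);Rd=Ro.from_rotvec(rad(roll)*DA).as_matrix()@tool(DAZ,90+e,s)
    g=TR-.012*TA; k=DS-.012*DA
    P=[(g-.10*Rt[:,2],Rt),(g,Rt),(g+.12*TZ,Rt),(k+[0,0,.15],Rd),(k,Rd),(k-.1*Rd[:,2],Rd)]
    Q=[robot.ik(tcp(x,R),R) for x,R in P]
    if sum(q is None for q in Q)<2: print(roll,e,[None if q is None else np.round(q).astype(int).tolist() for q in Q])
E
```

```text
0 25 [[32, -4, -42, 9, -45, -138], [29, 6, -49, 14, -28, -141], [38, -10, -47, 10, -47, -145], [35, 28, 7, -10, -92, -113], [35, 36, -1, -11, -76, -111], [33, 34, 9, -10, -88, -112]]
0 30 [[28, 0, -35, 4, -51, -130], [27, 8, -42, 5, -35, -131], [35, -7, -42, 4, -52, -137], [34, 31, 11, -12, -97, -113], [34, 39, 3, -12, -82, -110], [32, 38, 15, -11, -94, -111]]
0 35 [[25, 4, -29, 0, -57, -125], [25, 11, -36, 0, -42, -125], [31, -3, -37, 0, -57, -131], [33, 34, 14, -13, -103, -113], [33, 42, 7, -13, -88, -109], [31, 42, 20, -13, -101, -110]]
0 40 [[22, 8, -24, -3, -63, -120], [23, 14, -31, -4, -49, -120], [28, 0, -32, -3, -62, -126], [32, 37, 18, -15, -108, -112], [32, 45, 11, -14, -94, -109], [30, 46, 25, -14, -107, -110]]
20 25 [[9, -2, -31, -19, -49, -87], [12, 8, -34, -24, -35, -83], [18, -9, -37, -17, -47, -98], [25, 28, 9, -24, -92, -98], [25, 36, 2, -25, -78, -91], [22, 34, 12, -23, -89, -93]]
20 30 [[8, 2, -26, -19, -55, -87], [11, 10, -31, -23, -42, -84], [16, -5, -33, -18, -53, -96], [25, 31, 13, -25, -98, -98], [25, 39, 6, -25, -84, -91], [22, 38, 16, -23, -95, -93]]
20 35 [
[... 1497 characters left out ...]
], [36, 13, -44, 21, -45, -163], [44, 0, -42, 15, -61, -163], [41, 34, 9, -1, -100, -127], [41, 42, 2, -1, -86, -127], [41, 42, 15, -1, -98, -127]]
-20 35 [[36, 10, -29, 11, -64, -153], [33, 15, -38, 14, -50, -155], [40, 2, -37, 10, -64, -157], [40, 37, 13, -3, -105, -127], [40, 45, 6, -3, -91, -126], [39, 46, 20, -3, -104, -126]]
-20 40 [[32, 13, -24, 7, -69, -148], [31, 18, -33, 9, -55, -149], [37, 5, -33, 6, -68, -152], [38, 40, 17, -5, -111, -126], [38, 47, 10, -5, -97, -125], [38, 50, 25, -5, -110, -126]]
-40 40 [[37, 22, -19, 12, -79, -167], [35, 25, -29, 14, -66, -169], [41, 13, -30, 10, -77, -170], [43, 44, 15, 3, -115, -139], [43, 52, 11, 3, -103, -140], [44, 56, 28, 3, -116, -140]]
```

```bash
python3 - <<'E'
from h import *
R=tool(-.5,45.3); g=HEAD-.03*A0
robot.goto(tcp(g-.10*R[:,2],R),R); print(robot.read_t(),robot.read_force())
robot.servo_line(tcp(g,R)); print(robot.read_t(),robot.read_force(),robot.read_position()-tcp(g,R))
robot.move_gripper(0.0); print(robot.read_t(),robot.read_grip_width()*88,robot.read_force())
p,d=robot.grab_frame("scene"); cv2.imwrite("pics/g1.png",cv2.resize(p[90:250,60:260,::-1],(800,640)[:2],interpolation=cv2.INTER_CUBIC)[:600])
E
```

```text
1.45 [ 0.176858    0.29195447 -0.80401057]
2.2667 [-0.84020691  0.14715417  0.17185325] [-0.00016808 -0.000281    0.0002016 ]
3.35 19.19667949793186 [-0.04105133 -0.54031828 -1.32685749]
```

View pics/g1.png

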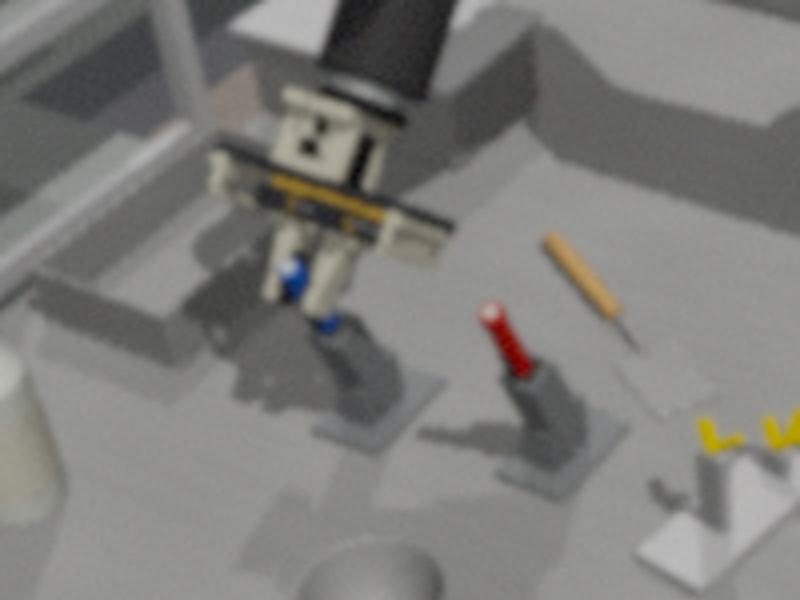

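The fingers are closed on the blue rod at crop (305,285), 19 mm apart with nearly no side force. The red rod at (510,340) is untouched. I'll draw the rod out now.

```bash
python3 - <<'E'
from h import *
p0=robot.read_position()
for s in (.04,.08,.135):
    robot.servo_line(p0+s*A0); print(robot.read_t(),s,np.round(robot.read_force(),2),robot.read_grip_width()*88)
robot.servo_line(p0+.135*A0+[0,0,.09]); print(np.round(robot.read_force(),2),robot.read_t())
for n in ("scene","top"):
    p,d=robot.grab_frame(n);np.savez(n+"1.npz",p=p,d=d)
s=np.load("scene1.npz")["p"][60:260,60:310,::-1]; t=np.load("top1.npz")["p"][100:300,262:512,::-1]
cv2.imwrite("pics/g2.png",np.hstack([cv2.resize(q,(400,320),interpolation=cv2.INTER_CUBIC) for q in (s,t)]))
E
```

```text
3.8167 0.04 [-0.76  0.19 -0.21] 19.288210429199587
4.2333 0.08 [-1.06  0.78  0.03] 19.611450333877926
4.75 0.135 [ 0.42  0.37 -1.03] 19.266541703344423
[ 0.06 -0.35 -1.78] 5.5
```

View pics/g2.png

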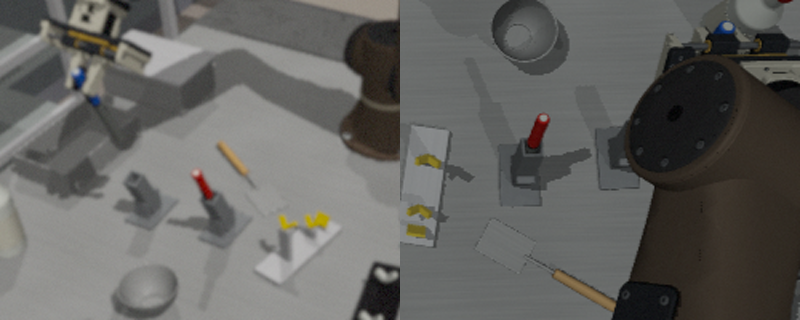

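The rod is clear of its holder: at left (95,95) it hangs below the fingers, and the tube at (150,205) is empty. I'll move it over the trough and measure how it sits in the hand.

```bash
cat >> h.py <<'E'
DL=25
def axis_from(n,m):
    """image line of a mask -> plane (N,d) through the camera"""
    v,u=np.nonzero(m);uv=np.c_[u,v].astype(np.float32);vx,vy,x0,y0=cv2.fitLine(uv,cv2.DIST_HUBER,0,.01,.01).ravel()
    f,cx,cy,R,t=cam(n);o=-R.T@t
    D=[np.r_[(np.array([x0+k*vx,y0+k*vy])-[cx,cy])/f,1]@R for k in (-15,15)]
    N=np.cross(*D);N/=np.linalg.norm(N);return N,N@o
E
python3 - <<'E'
from h import *
Rt=tool(TAZ,55+DL); m=TR+.005*TA+.07*TA
P=m+.12*TZ
robot.goto(tcp(P+[.02,-.15,.1],Rt),Rt); print(robot.read_t(),np.round(robot.read_force(),2))
robot.goto(tcp(P,Rt),Rt); print(robot.read_t(),np.round(robot.read_force(),2),robot.read_grip_width()*88)
for n in ("scene","top"):
    p,d=robot.grab_frame(n);np.savez(n+"2.npz",p=p,d=d)
C=TR+.005*TA+.12*TZ
e=np.array([C-.1*TA,C+.07*TA,C+.1*TA]);print(proj("scene",e),proj("top",e))
s=np.load("scene2.npz")["p"][60:260,150:400,::-1].copy(); t=np.load("top2.npz")["p"][100:300,180:430,::-1].copy()
for q,n,o in ((s,"scene",(150,60)),(t,"top",(180,100))):
    pass
cv2.imwrite("pics/g3.png",np.hstack([cv2.resize(q,(400,320),interpolation=cv2.INTER_CUBIC) for q in (s,t)]))
E
```

```text
6.5583 [ 0.02 -0.09 -0.02]
7.3167 [ 0.06  0.61 -0.57] 19.030380660292817
[[271.32913117 163.86684448]
 [244.59937163 161.53739165]
 [239.308308   161.07628451]] [[270.36187644 266.15635542]
 [280.45626958 208.16333469]
 [282.41841704 196.89065523]]
```

View pics/g3.png

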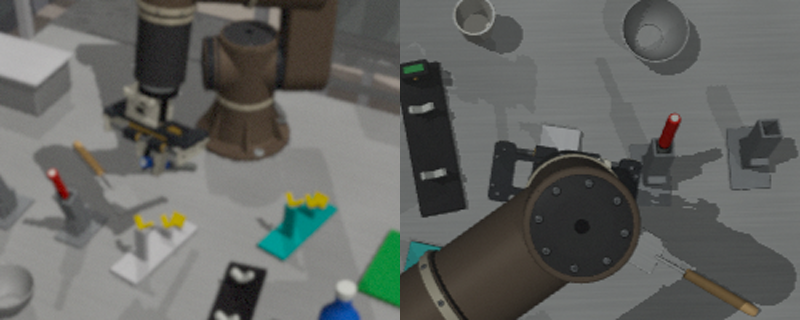

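```bash
python3 - <<'E'
from h import *
np.set_printoptions(precision=4,suppress=True)
z=np.load("scene2.npz");p,d=z["p"],z["d"];W=cloud("scene",d)
hsv=cv2.cvtColor(p,cv2.COLOR_RGB2HSV);H,S,V=[hsv[...,k].astype(int) for k in range(3)]
m=(H>103)&(H<127)&(S>90)&(abs(W[...,1])<.2)&(W[...,2]>.1)
v,u=np.nonzero(m);print(m.sum(),u.min(),u.max(),v.min(),v.max(),u.mean(),v.mean(),np.median(W[m],0))
C=TR+.005*TA+.12*TZ
Q=(W[m]-C);print("along",np.percentile(Q@TA,[5,50,95]),"perp z",np.percentile(Q@TZ,[5,50,95]),"y",np.percentile(Q@np.cross(TA,TZ),[5,50,95]))
c=p[130:190,215:295,::-1];cv2.imwrite("pics/g4.png",cv2.resize(c,None,fx=8,fy=8,interpolation=cv2.INTER_CUBIC))
E
```

```text
48 240 390 17 164 265.0 140.35416666666666 [0.482  0.0098 0.2513]
along [-0.7416  0.0826  0.1032] perp z [-0.0078  0.005   0.6642] y [-0.009  -0.0052  0.0657]
```

View pics/g4.png

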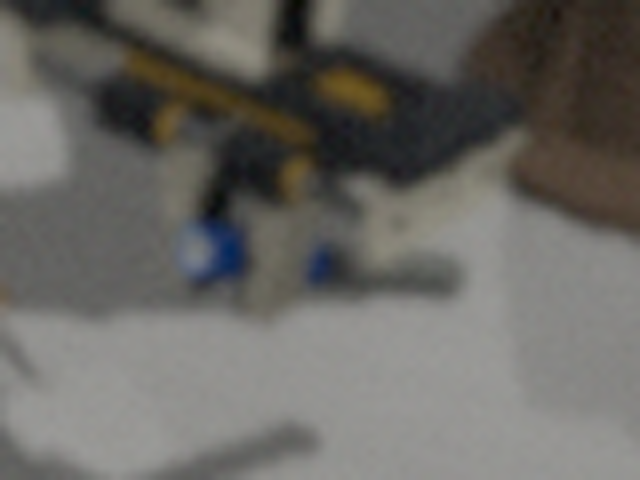

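The rod's head is at pixel (239.6,161.5) against an expected (239.3,161.1), and its foot at (271.9,164.4) against (271.3,163.9). It sits in the hand as planned, so I'll lower it with force checks.

```bash
python3 - <<'E'
from h import *
Rt=tool(TAZ,55+DL); m=TR+.005*TA+.07*TA
robot.servo_line(tcp(m+.008*TZ,Rt)); robot.dwell(.1); f0=np.array(robot.read_force()); print(robot.read_t(),np.round(f0,2))
for h in (.005,.003,.002,.001,0,-.001,-.002,-.003):
    robot.servo_line(tcp(m+h*TZ,Rt),speed=.03); robot.dwell(.05)
    f=np.array(robot.read_force())-f0; print(h,np.round(f,2))
    if np.linalg.norm(f)>2.5: break
print(robot.read_t())
E
```

```text
8.4167 [-0.29 -0.51  0.07]
0.005 [-0.19  0.64 -1.85]
0.003 [-0.33  0.04  0.68]
0.002 [-2.72 -0.39  4.58]
9.3167
```

```bash
python3 - <<'E'
from h import *
Rt=tool(TAZ,55+DL); m=TR+.005*TA+.07*TA
robot.servo_line(tcp(m+.001*TZ,Rt),speed=.03); robot.dwell(.1); print(np.round(robot.read_force(),2))
robot.move_gripper(.45); robot.dwell(.1); print(robot.read_t(),np.round(robot.read_force(),2))
robot.servo_line(tcp(m-.12*Rt[:,2],Rt))
robot.goto(tcp(m-.16*Rt[:,2]+[-.06,.20,.06],Rt),Rt)
print(robot.read_t())
np.set_printoptions(precision=4,suppress=True)
pl=[]
C=TR+.005*TA
for n in ("scene","top"):
    p,d=robot.grab_frame(n);np.savez(n+"3.npz",p=p,d=d);W=cloud(n,d)
    hsv=cv2.cvtColor(p,cv2.COLOR_RGB2HSV);H,S,V=[hsv[...,k].astype(int) for k in range(3)]
    m=(H>103)&(H<127)&(S>90)&(np.linalg.norm(W-C,axis=-1)<.2)&(W[...,1]<.1)
    Q=W[m]-C;print(n,m.sum(),"along",np.percentile(Q@TA,[2,50,98]),"z",np.percentile(Q@TZ,[5,50,95]),"y",np.percentile(Q@np.cross(TA,TZ),[5,50,95]))
    print(proj(n,[C-.1*TA,C+.016*TA,C+.1*TA]).tolist())
s=np.load("scene3.npz")["p"][140:240,190:315,::-1]; t=np.load("top3.npz")["p"][160:260,220:345,::-1]
cv2.imwrite("pics/g5.png",np.hstack([cv2.resize(q,(400,320),interpolation=cv2.INTER_CUBIC) for q in (s,t)]))
E
```

```text
[-2.09 -1.07  4.62]
10.3667 [-0.39  0.28  0.23]
12.2417
scene 87 along [-0.116   0.0468  0.0866] z [-0.0025  0.0096  0.0136] y [-0.0095 -0.0045  0.0092]
[[258.96061772769525, 196.80580951943807], [240.78871693513298, 197.4660032633898], [226.05813112756795, 198.00117240754886]]
top 209 along [0.0043 0.047  0.0856] z [0.0051 0.0117 0.0154] y [-0.0081 -0.0006  0.0077]
[[272.4635092118629, 238.72185460899428], [278.64046115076076, 202.45003835992415], [283.52257669329106, 173.7816595839374]]
```

View pics/g5.png

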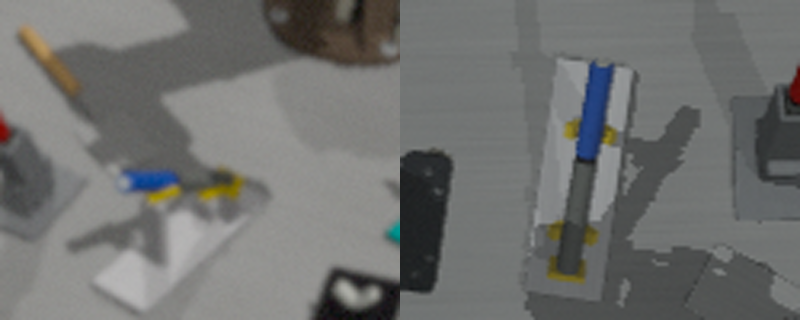

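The rod lies in both yellow V's with its blue head uphill at top crop (600,75), and its grey end has slid gently to the stop at (568,270). Its centre is about 8 mm downhill of my trough estimate, which is within tolerance. Next I'll grip it around the middle.

```bash
cat >> h.py <<'E'
E2=30;GO=.012
M=TR-.008*TA+.001*TZ
E
python3 - <<'E'
from h import *
Rt=tool(TAZ,55+E2); g=M-GO*TA
robot.move_gripper(.75)
robot.goto(tcp(g-.10*Rt[:,2],Rt),Rt); print(robot.read_t())
robot.servo_line(tcp(g,Rt),speed=.1); robot.dwell(.1);print(np.round(robot.read_force(),2))
robot.move_gripper(0.); robot.dwell(.1); print(robot.read_t(),robot.read_grip_width()*88,np.round(robot.read_force(),2))
robot.servo_line(tcp(g+.05*TZ,Rt),speed=.08); robot.dwell(.2); print(robot.read_t(),np.round(robot.read_force(),2))
robot.servo_line(tcp(g+.05*TZ+[0,0,.08],Rt)); print(robot.read_t(),np.round(robot.read_force(),2),robot.read_grip_width()*88)
Rd=tool(DAZ,90+E2); k=DS-GO*DA
robot.goto(tcp(k+[0,0,.12],Rd),Rd); print(robot.read_t(),np.round(robot.read_force(),2),robot.read_grip_width()*88)
C=DS+[0,0,.12]; Y=np.cross([0,0,1],DA)
for n in ("scene","top"):
    p,d=robot.grab_frame(n);np.savez(n+"4.npz",p=p,d=d);W=cloud(n,d)
    hsv=cv2.cvtColor(p,cv2.COLOR_RGB2HSV);H,S,V=[hsv[...,k].astype(int) for k in range(3)]
    m=(H>103)&(H<127)&(S>90)&(np.linalg.norm(W-C,axis=-1)<.14)
    Q=W[m]-C
    if m.sum()>5: print(n,m.sum(),"along",np.percentile(Q@DA,[2,50,98]),"z",np.percentile(Q[:,2],[5,50,95]),"y",np.percentile(Q@Y,[5,50,95]))
    print(np.round(proj(n,[C-.1*DA,C+.016*DA,C+.1*DA]),1).tolist())
s=np.load("scene4.npz")["p"][150:300,210:397,::-1]; t=np.load("top4.npz")["p"][120:270,140:327,::-1]
cv2.imwrite("pics/g6.png",np.hstack([cv2.resize(q,(400,320),interpolation=cv2.INTER_CUBIC) for q in (s,t)]))
E
```

```text
14.025
[ 0.79 -0.62  0.65]
16.1833 19.270134489846406 [-0.1  -2.46  1.14]
17.1583 [ 0.22  0.31 -0.9 ]
17.8417 [-0.39 -0.01 -1.12] 19.386246484765753
18.7667 [-0.45 -0.02 -1.49] 19.27892088896598
scene 140 along [0.02072645 0.06288279 0.09833468] z [0.00286901 0.00946369 0.01641788] y [-0.00628693  0.0010645   0.00818197]
[[307.2, 192.3], [297.4, 218.4], [289.5, 239.4]]
[[197.1, 221.5], [188.8, 175.0], [182.9, 142.1]]
```

View pics/g6.png

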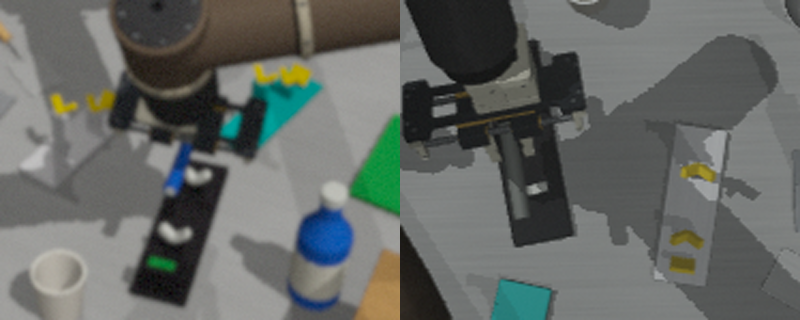

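The rod is level over the dock with its blue head towards the green mark. Its head is at pixel (290.9,239) against an expected (289.5,239.4), and its foot at (196,221) against (197,221.5). I'll lower it now.

```bash
python3 - <<'E'
from h import *
Rd=tool(DAZ,90+E2); k=DS-GO*DA
robot.servo_line(tcp(k+[0,0,.008],Rd),speed=.1); robot.dwell(.1); f0=np.array(robot.read_force()); print(robot.read_t(),np.round(f0,2))
for h in (.005,.003,.002,.001,0,-.001,-.002):
    robot.servo_line(tcp(k+[0,0,h],Rd),speed=.03); robot.dwell(.05)
    f=np.array(robot.read_force())-f0; print(h,np.round(f,2))
    if np.linalg.norm(f)>3.5: break
robot.move_gripper(.5); robot.dwell(.1); print(robot.read_t(),np.round(robot.read_force(),2))
robot.servo_line(tcp(k+[0,0,h]-.12*Rd[:,2],Rd),speed=.12)
q=np.array(robot.read_qpos()); q[0]-=50; robot.movej(q); robot.dwell(.2); print(robot.read_t())
C=DS; Y=np.cross([0,0,1],DA)
for n in ("scene","top"):
    p,d=robot.grab_frame(n);np.savez(n+"5.npz",p=p,d=d);W=cloud(n,d)
    hsv=cv2.cvtColor(p,cv2.COLOR_RGB2HSV);H,S,V=[hsv[...,k].astype(int) for k in range(3)]
    m=(H>103)&(H<127)&(S>90)&(np.linalg.norm(W-C,axis=-1)<.14)
    Q=W[m]-C
    if m.sum()>5: print(n,m.sum(),"along",np.percentile(Q@DA,[2,50,98]),"z",np.percentile(Q[:,2],[5,50,95]),"y",np.percentile(Q@Y,[5,50,95]))
s=np.load("scene5.npz")["p"][190:310,230:380,::-1]; t=np.load("top5.npz")["p"][120:240,140:290,::-1]
cv2.imwrite("pics/g7.png",np.hstack([cv2.resize(q,(400,320),interpolation=cv2.INTER_CUBIC) for q in (s,t)]))
E
```

```text
20.2333 [ 0.63 -0.44 -0.05]
0.005 [-1.01  1.09 -1.33]
0.003 [-0.66  0.61 -0.6 ]
0.002 [-0.61  0.13 -0.48]
0.001 [-0.61  0.53 -0.77]
0 [-0.39  0.67 -0.28]
-0.001 [-0.29  0.12 -0.3 ]
-0.002 [-0.84 -0.84  2.91]
23.0917 [ 0.04  0.4  -0.08]
26.3833
scene 218 along [-0.02429047  0.05399889  0.10135506] z [-0.04381142  0.00741307  0.01294269] y [-0.02294849  0.00034899  0.0076305 ]
top 231 along [0.01617033 0.05556757 0.09753355] z [-0.04230325  0.00747119  0.01242307] y [-0.00882905 -0.00026895  0.01549214]
```

View pics/g7.png

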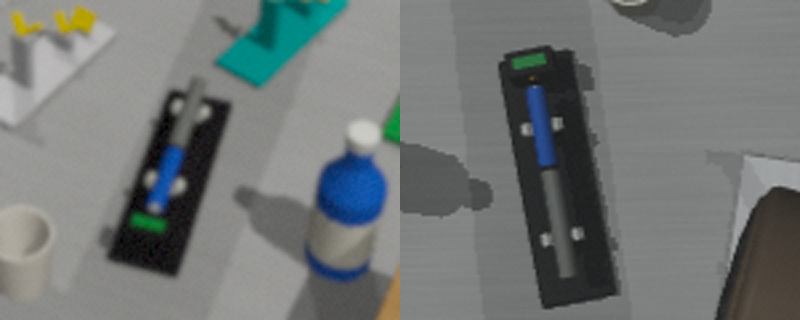

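The rod lies in both white V's, its blue head at the green block in both views (top crop (535,90)). It is centred to within 2 mm, and the arm is clear. Handing in.

```bash
python3 -c "
from rig import robot
print(robot.read_t(),robot.read_force(),robot.read_position()); robot.job_done(); print(robot.read_t())"
```

```text
26.4833 [ 0.19084543 -0.1690486  -0.51442182] [ 0.55077454 -0.30169528  0.13980094]
the job is handed in; nothing more can be done
the job is handed in; nothing more can be done
```

The last pose reading is closer to the holders than I intended, so I'll check in the saved final pictures that the red rod wasn't disturbed.

```bash
python3 - <<'E'
import numpy as np,cv2
for n in ("scene","top"):
    for k in (0,5):
        p=np.load(f"{n}{k}.npz")["p"];h=cv2.cvtColor(p,cv2.COLOR_RGB2HSV);H,S=h[...,0],h[...,1]
        m=((H<6)|(H>174))&(S>150);c,l,s,ce=cv2.connectedComponentsWithStats(m.astype(np.uint8))
        print(n,k,[(int(s[j,4]),ce[j].round(1).tolist()) for j in range(1,c) if s[j,4]>25])
q=[np.load(n+"5.npz")["p"][:,:,::-1] for n in ("scene","top")]
cv2.imwrite("pics/g8.png",np.hstack([cv2.resize(q[0][80:240,60:260],(400,320)),cv2.resize(q[1][80:280,262:512],(400,320))]))
E
```

```text
scene 0 [(78, [45.9, 164.8]), (62, [187.3, 176.6])]
scene 5 [(77, [45.9, 164.7]), (61, [187.3, 176.7])]
top 0 [(204, [503.4, 93.5]), (137, [347.2, 182.8])]
top 5 [(134, [347.2, 182.8])]
```

View pics/g8.png

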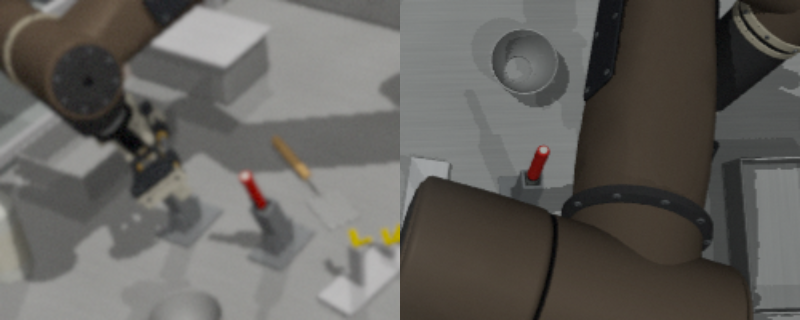

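I handed the job in at 26.5 s of the 53 s. The last pictures show the blue thermometer in the dock, but I can't rule out that the gripper was touching the empty blue holder.

**What I did:** I drew the rod out of its holder by the blue end and laid it in the yellow V rest, where it slid gently down to the stop. I then took it again around the middle, lifted it clear, lowered it into the dock and let go.

**Last checks that agreed:**
- **Docked rod:** It lies in both white V's with its blue head at the green block. By the cameras, its centre is within about 2 mm of the dock's middle along and across.
- **Height:** The seat came 2 mm lower than my estimate, which is about the calibration error.
- **Red thermometer:** Its image position is the same before and after, to within 0.1 pixel in both views. The bowl, cup, spatula and sanitiser bottle also look to be where they were, but I didn't measure them.

**Check that is open:** I parked the arm with a blind 50° turn of the base joint. It ended lower and nearer the empty blue holder than I intended, with the tool centre point at about (0.55, -0.30, 0.14). I only noticed this when handing in. The wrist read 0.6 N there, within the noise I had seen in free air. In the picture, though, the open fingers are right at the tube's mouth, so "the robot touches nothing" is likely but not certain.

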